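# Scoop two slices of tomme out of the counter tray and set them on the scale

## Robot

A 6-joint arm with a two-finger parallel gripper is mounted at the origin on a cart in front of the work surface, level with it; the furniture and walls round the work are solid. World frame = base frame: x ahead of the robot, y to its left, z up, the work surface at z = 0. Lengths are in mm, angles in rad, forces in N, time in s.
With the tool pointing down it reaches from about 275 to 1000 mm from the base axis. Payload 8.4 kg.
Tool frame: the origin (TCP) lies on the centre line of the jaws, within the pads' length; the fingertips stand r.tip_reach ahead of it and the grasp point (between the pads) lies 11 mm behind it (r.tip_reach is the distance from the TCP to the fingertips, in mm); z points along the fingers, y is the line along which they close (so a half turn about z gives the same grasp; the last joint's range is limited). The gripper opens to 85 mm and grips with 20 to 120 N. Pads are 22 mm wide; open, the fingers measure 114 mm over their backs; the gripper's body (76 mm by 85 mm) begins 54 mm behind the grasp point. The pads swing forward as they close: fully open they stand 13 mm farther back than shut.
Start: joints at [-1.335, 0.353, 1.633, -0, 1.155, -0.002], TCP at [147.227, -607.414, 239.281] pointing down, gripper open.
Joint ranges: [-2.63, 2.63], [-0.92, 2.1], [0.06, 2.66], [-1.3, 4.44], [0, 2.69], [-3.02, 3.02]. Speed limits (rad/s): [2.22, 2.22, 2.79, 3.14, 3.14, 3.14].

## Interface

Orientations are given as [roll, pitch, yaw] about the fixed x, y, z axes, in that order (R = Rz(yaw) Ry(pitch) Rx(roll)).
In Python, from rig import r gives the robot as it stands.
- The arm moves only by the tool carry_out, never from a script. Its argument "targets" is a list of rows, each an object with "dp": the shift along the tool's x, y, z in mm, a list of three; "yaw": the turn about the tool's z in degrees. A call has 1 to 12 rows; each row is the pose to reach, as a shift and turn from the pose commanded when the call began, along the tool's axes at that moment; what a row does not reach only later rows make up. A row lasts 1/8 s, in which the tool goes at most 62.5 mm and 10.7 degrees, less where a joint would pass 70% of its speed; a pose out of reach is approached as far as the arm can. A call with a gripper value outside its range is refused whole. "fingers" is the opening, from -1 (shut) to 1 (fully open), so that 0 is half open, set as the call begins (left out, the last holds). The fingers move at their own pace and stop on an object; "grip_force" is the grip in N (left out, the last holds). Time passes only in rows, so rows that repeat a pose let the fingers close. It gives the time, the measured TCP pose, the force, the opening and the grip force at its end, in the units of the state.
- r.sense(): the state, without advancing time (a new reading comes with each control period).
- r.grab_frame(name): name is "side" or "top"; returns the picture (384x512x3 uint8, red, green, blue); there is no depth.
- r.get_calibration(name): a dict with "fx", "fy", "cx", "cy" (pixels), "dist_coeffs" ([k1, k2, p1, p2, k3] as OpenCV has them; the pictures are not rectified), "rvec" (rotation vector, rad) and "tvec" (3), from world to camera coordinates, as OpenCV has them. Camera axes: x right, y down, z forward; pixel columns grow to the right and rows downward; lengths in mm; the calibration is good to about 2 mm. A picture is of the moment at which its call begins. get_calibration takes no time and is no camera call.
- r.sign_off(): hands the job in; it is judged then, once.
The state is a dict: "clock": time; "qpos": joint angles; "qvel": joint speeds; "joint_efforts": joint torques, N m; "eef_pos": TCP position; "tcp_rot": TCP orientation; "contact_force": force on the tool from outside, world axes, zero at the start; "wrist_torque": the same for the moment, N m; "opening": opening from 0.0 (shut) to 1.0 (fully open); "grasp_force": force on a finger pad.
Only numpy, scipy, OpenCV 4.12 (cv2) and the standard library are available. Lean on these libraries where they do the work, as an engineer would, in place of code of your own. Each camera call takes 0.05 s, during which the arm holds its last target. There are 200 camera calls.

## Task

Two cut slices of tomme, one on the other in the open-ended steel tray, are to be weighed. Take the flat scoop from the counter scale by its handle and run its lip along the tray's floor, pushing the slices against the end wall until both have slid fully onto the pan; lift them clear of the tray and set the loaded scoop back in the middle of the scale's platform, level, and let go. Keep the fingers off the cheese, drop no slice, and leave the things around undisturbed.

Things in the scene. Friction and masses are not known exactly. Their poses are not given: they have to be found in the camera images.
- scoop_pan (a point): Flat aluminium scoop, 239 mm long, about 0.22 kg. This point: middle of the pan's flat underside. Axes: x to the lip, y left, z up. Pan 112 mm long (x -56 to +56), 120 wide, floor 3 mm thick; its front 20 mm thin to a sharp lip at x = +56, z = 0. Rear wall 28 mm high at x = -54; side walls as high at the rear, falling to nothing at the lip. Starts lying level on the scale's platform.
- scoop_grip (a point): Point to grip on the scoop's black handle, on its centre line, 105 mm behind and 60 mm above scoop_pan; same axes. The handle is a level bar along x, 105 mm long (x = -78 to -183 in scoop_pan's frame), 22 mm wide (y), 18 mm high (z); a bent neck joins its front end to the rear wall. Its underside is 51 mm above the pan's underside, free below. The loaded scoop is nose-heavy by up to 0.7 N m at this point: grip firmly.
- tray: Steel counter tray, fixed, 233 x 206 mm, left of the scale. Origin: centre of its underside on the worktop. x points to the closed end wall (leftward), y across, z up. Floor top at z = 10 mm from x = -115 (open end, no rim) to +115. Side walls' inner faces at y = -100 and +100, tops at z = 39; end wall's top at z = 58. Behind tray and scale, from world x = 0.61, stands a clear glass screen 0.24 m high.
- tray_wall_foot (a point): Middle of the foot of the tray's end wall: on its inner face, at the top of the floor (115, 0, 10 mm in the tray's frame). Same axes as the tray: x points into the wall, square to it.
- lower_slice_mid (a point): Centre of the lower slice of tomme: a pale firm rigid slab 96 (x) x 79 (y) x 14 mm with sharp edges, about 0.11 kg, loose, flat on the tray floor, its x within 0.25 rad of the tray's x, its centre 80 to 110 mm short of the end wall. It slides easily; the lip goes under it only while the lip lies down on the tray's floor and the wall holds the slice.
- upper_slice_mid (a point): Centre of the upper slice: the same slab, 96 (x) x 79 (y) x 14 mm, loose, lying on the lower one up to 10 mm askew. z up.
- scale_platform (a point): Middle of the top of the counter scale's flat steel platform, 45 mm above the worktop; the scale is fixed. Axes: x away from the robot, y left, z up, turned with the scale. The platform measures 165 (x) by 190 mm (y); it does not give. A lower strip with keys and a display lies on the robot's side. Nothing on the scale stands higher than the platform but the scoop.
- price_tag: Bystander: price tag on a black foot, 26 x 68 x 75 mm, on the worktop right of the scale. Origin: centre of its underside.
- tub: Bystander: lidded tub, 72 mm wide, 71 mm high, on the worktop right of the scale. Origin: centre of its underside.
- stamp: Bystander: date stamp with a round wooden knob, 30 x 44 x 66 mm, on the worktop beyond the tray. Origin: centre of its underside.
There are look-alikes about, which are no part of the job. Leave any pink look-alike of the part that bears lower_slice_mid alone.

How it is judged (in metres and radians):
On the way, in this order (a step that is already met when the one before it is completed fails the run):
1. the slices are pushed up against the tray's end wall (x of lower_slice_mid in the frame of tray above 0.055 m), for 0.1 s.
2. both slices lie on the scoop's pan and are lifted clear, above the tray's end wall (x of lower_slice_mid in the frame of scoop_pan between -0.026 and 0.026 m and y of lower_slice_mid in the frame of scoop_pan between -0.035 and 0.035 m and z of lower_slice_mid in the frame of scoop_pan between 0.004 and 0.034 m and x of upper_slice_mid in the frame of scoop_pan between -0.026 and 0.026 m and y of upper_slice_mid in the frame of scoop_pan between -0.035 and 0.035 m and z of upper_slice_mid in the frame of scoop_pan between 0.004 and 0.034 m and height (world z) of each of lower_slice_mid, upper_slice_mid above 0.075 m), for 0.2 s.
At the end, for the whole second after the job is handed in: Scoop level (within 3 degrees), at rest on the scale platform and let go, pan's middle within 45 mm (x) and 50 mm (y) of the platform's middle; both slices flat on the pan at rest, each centre within 26 mm lengthways and 35 mm sideways of the pan's middle (x of lower_slice_mid in the frame of scoop_pan between -0.026 and 0.026 m and y of lower_slice_mid in the frame of scoop_pan between -0.035 and 0.035 m and z of lower_slice_mid in the frame of scoop_pan between 0.004 and 0.034 m and x of upper_slice_mid in the frame of scoop_pan between -0.026 and 0.026 m and y of upper_slice_mid in the frame of scoop_pan between -0.035 and 0.035 m and z of upper_slice_mid in the frame of scoop_pan between 0.004 and 0.034 m and x of scoop_pan in the frame of scale_platform between -0.045 and 0.045 m and y of scoop_pan in the frame of scale_platform between -0.05 and 0.05 m and z of scoop_pan in the frame of scale_platform between -0.003 and 0.004 m and angle between scoop_pan's own z axis and vertical below 0.05 rad and angle between lower_slice_mid's own z axis and vertical below 0.12 rad and angle between upper_slice_mid's own z axis and vertical below 0.2 rad and linear speed of each of scoop, lower_slice, upper_slice below 0.02 m/s); the robot touches nothing.
It fails at once if the fingers touch a slice (contact force between the fingers and lower_slice above 0.5 N or contact force between the fingers and upper_slice above 0.5 N).
It fails at once if a slice falls onto the worktop (height (world z) of any of lower_slice_mid, upper_slice_mid below 0.012 m).
It fails at once if a bystander is disturbed (moved more than 20 mm) (distance of any of price_tag, tub, stamp from where it was at the start of the episode above 0.02 m).
It also fails if it takes over 61 s, if anything falls off the work surface, if the arm or the gripper's body presses on something with over 40 N, if the wrist force passes 120 N, or if a joint passes its speed limit or range.

## Working session

There is one attempt and no reset: what is moved stays moved. The work goes in short steps, Python scripts to look and compute and a tool call to move; the robot and the scene stay as the last step left them, time stands still between calls to the robot, and variables do not carry over. Pictures are saved under pics/ and viewed, at most 10 in all, crops included, and the job is handed in when it is done.

Besides the shell and the picture viewer there is one more tool, called after "Request:" as name([rows], argument=value, ...), one row to a line, values as JSON. carry_out: Moves the arm, as the interface text tells. Its arguments: {"type":"object","properties":{"targets":{"type":"array","items":{"type":"object","properties":{"dp":{"type":"array","items":{"type":"number"}},"yaw":{"type":"number"}}}},"fingers":{"type":"number"},"grip_force":{"type":"number"}},"required":["targets"]}

```bash
mkdir -p pics && ls
python3 - <<'E'
from rig import r
import cv2
s=r.sense();print({k:s[k] for k in('clock','eef_pos','tcp_rot','opening')},r.tip_reach)
for n in('side','top'):
    im=r.grab_frame(n);cv2.imwrite(f'pics/{n}0.png',cv2.resize(im[:,:,::-1],(800,600),interpolation=cv2.INTER_CUBIC))
    cv2.imwrite(f'pics/raw_{n}0.png',im[:,:,::-1]);print(r.get_calibration(n))
E
```

```text
pics
{'clock': 0.0, 'eef_pos': array([ 147.13748796, -606.9332589 ,  238.53044697]), 'tcp_rot': array([-3.14015414e+00,  2.15844794e-05,  2.37866810e-01]), 'opening': 1.0019498840640346} 8.0
{'fx': 382.88233230298187, 'fy': 382.88233230298187, 'cx': 253.36112909641406, 'cy': 187.1798921014255, 'dist_coeffs': array([-0.08002982,  0.        ,  0.        ,  0.        ,  0.        ]), 'rvec': array([ 0.32594531, -2.58985977,  1.5224997 ]), 'tvec': array([ 461.70578029,  200.60861517, 1157.78594008])}
{'fx': 443.01255371887606, 'fy': 443.01255371887606, 'cx': 256.2855024312809, 'cy': 192.25487582500475, 'dist_coeffs': array([-0.16943003,  0.        ,  0.        ,  0.        ,  0.        ]), 'rvec': array([ 2.16960353, -2.13003202,  0.16091619]), 'tvec': array([-126.32460884,  515.87469252, 1794.75063875])}
```

View pics/top0.png

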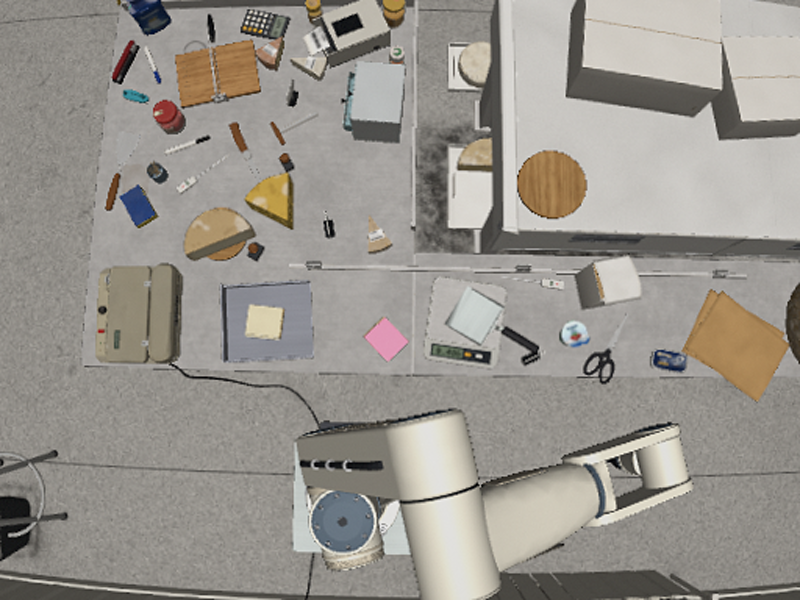

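View pics/side0.png

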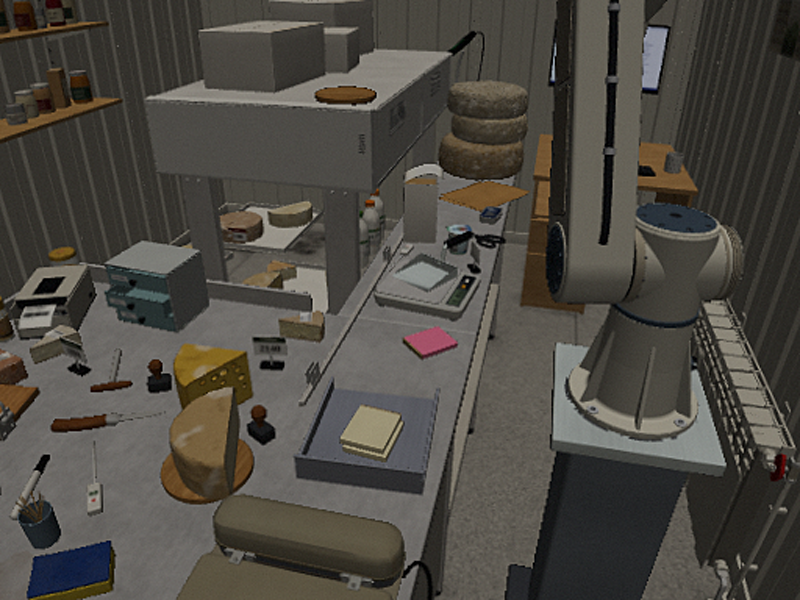

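Run:
```python
import cv2,numpy as np
def crop(n,x,y,w,h,k):
    im=cv2.imread(f'pics/raw_{n}0.png')[y:y+h,x:x+w]
    im=cv2.resize(im,None,fx=k,fy=k,interpolation=cv2.INTER_CUBIC)
    for i in range(0,w,10):
        cv2.line(im,(int((i+.5)*k),0),(int((i+.5)*k),6),(0,0,255),1);cv2.putText(im,str(x+i),(int((i+.5)*k)-8,16),0,.3,(0,0,255),1)
    for i in range(0,h,10):
        cv2.line(im,(0,int((i+.5)*k)),(6,int((i+.5)*k)),(0,0,255),1);cv2.putText(im,str(y+i),(7,int((i+.5)*k)+3),0,.3,(0,0,255),1)
    return im
def save(f,*c):
    H=max(i.shape[0] for i in c)
    cv2.imwrite(f,np.hstack([cv2.copyMakeBorder(i,0,H-i.shape[0],0,0,0) for i in c]))
save('pics/A.png',crop('top',138,176,66,60,6),crop('top',270,174,78,62,5))
save('pics/B.png',crop('side',186,240,98,76,4),crop('side',236,138,74,66,5))
```

```text
(no output)
```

View pics/A.png

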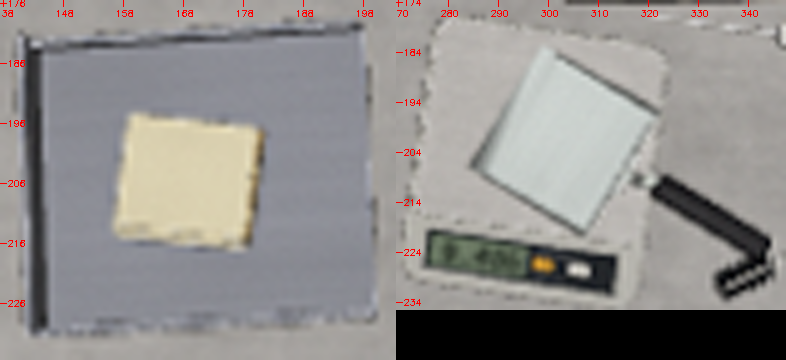

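View pics/B.png

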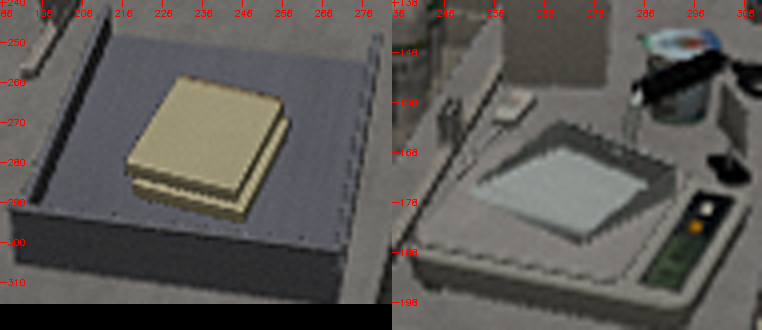

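```bash
cat > h.py <<'E'
import numpy as np,cv2
from scipy.optimize import least_squares
from rig import r
C={n:r.get_calibration(n) for n in('side','top')}
def proj(n,P):
    c=C[n];K=np.array([[c['fx'],0,c['cx']],[0,c['fy'],c['cy']],[0,0,1.]])
    return cv2.projectPoints(np.atleast_2d(P).astype(float),c['rvec'],c['tvec'],K,c['dist_coeffs'])[0][:,0]
def W(p,P,z):
    c,s=np.cos(p[2]),np.sin(p[2]);P=np.atleast_2d(P).astype(float)
    return np.c_[p[0]+c*P[:,0]-s*P[:,1],p[1]+s*P[:,0]+c*P[:,1],P[:,2]+z]
def fit(obs,z,p0):
    def f(p): return np.concatenate([(proj(n,W(p,P,z))[0]-uv) for n,P,uv in obs])
    s=least_squares(lambda p:f([p[0],p[1],p[2]/500]),[p0[0],p0[1],p0[2]*500],loss='soft_l1')
    p=s.x/[1,1,500];print(np.round([p[0],p[1],np.degrees(p[2])],2),np.round(f(p).reshape(-1,2),1).tolist());return p
E
cat > m1.py <<'E'
from h import *
A=lambda x,y:(138+x/6-.5,176+y/6-.5)
S=lambda x,y:(270+(x-396)/5-.5,174+y/5-.5)
B=lambda x,y:(186+x/4-.5,240+y/4-.5)
D=lambda x,y:(236+(x-392)/5-.5,138+y/5-.5)
t,s='top','side'
tray=fit([(t,(115,-100,10),A(42,50)),(t,(115,100,10),A(46,328)),(t,(-115,-100,10),A(362,32)),(t,(-115,103,39),A(375,318)),
 (s,(118,-103,58),B(10,208)),(s,(118,103,58),B(343,250)),(s,(-115,-100,10),B(112,33)),(s,(-115,-100,39),B(110,8))],0,(450,200,1.57))
up=fit([(t,(48,-39.5,0),A(131,113)),(t,(-48,-39.5,0),A(262,127)),(t,(-48,39.5,0),A(248,247)),(t,(48,39.5,0),A(114,235)),
 (s,(-48,-39.5,0),B(186,76)),(s,(-48,39.5,0),B(283,100)),(s,(48,39.5,0),B(239,193)),(s,(48,-39.5,0),B(127,159))],38,(450,200,1.57))
lo=fit([(s,(48,39.5,0),B(243,209)),(s,(48,39.5,-14),B(243,221)),(s,(-48,39.5,0),B(290,120)),(s,(48,-39.5,0),B(132,178)),(s,(48,-39.5,-14),B(134,191))],24,(450,200,1.57))
sc=fit([(t,(56,-60,0),S(545,48)),(t,(56,60,0),S(472,165)),(t,(-54,-60,28),S(660,112)),(t,(-54,60,28),S(583,233)),(t,(-78,0,69),S(654,184)),(t,(-183,0,69),S(768,242)),
 (s,(56,-60,0),D(472,188)),(s,(56,60,0),D(585,241)),(s,(-54,-60,28),D(562,122)),(s,(-54,60,28),D(676,170))],45,(480,-100,1.08))
pl=fit([(t,(82,95,0),S(440,22)),(t,(82,-95,0),S(668,52)),(t,(-82,95,0),S(416,228)),(s,(82,95,0),D(418,240)),(s,(-82,95,0),D(622,280))],45,(480,-100,-.13))
np.savez('m.npz',tray=tray,up=up,lo=lo,sc=sc,pl=pl)
print('grip',W(sc,(-105,0,60),45))
for k,p in(('up',up),('lo',lo)):
    d=p[:2]-tray[:2];c,q=np.cos(tray[2]),np.sin(tray[2]);print(k,c*d[0]+q*d[1],-q*d[0]+c*d[1],np.degrees(p[2]-tray[2]))
def draw(n,x,y,w,h,k):
    im=cv2.resize(cv2.imread(f'pics/raw_{n}0.png')[y:y+h,x:x+w],None,fx=k,fy=k,interpolation=cv2.INTER_CUBIC)
    def L(p,pts,z,c,cl=True):
        q=np.round((proj(n,W(p,pts,z))-[x,y]+.5)*k).astype(int);cv2.polylines(im,[q],cl,c,1)
    box=lambda a,b,z,x0=0:[(x0+a,b,z),(x0-a,b,z),(x0-a,-b,z),(x0+a,-b,z)]
    L(tray,box(115,100,10),0,(0,0,255));L(tray,[(115,-100,58),(115,100,58)],0,(0,0,255));L(tray,[(115,-100,39),(-115,-100,39)],0,(0,0,255));
    L(up,box(48,39.5,0),38,(255,0,0));L(lo,box(48,39.5,0),24,(0,160,0));L(lo,box(48,39.5,0),10,(0,160,0))
    L(sc,box(56,60,0),45,(0,0,255));L(sc,[(-54,60,28),(-54,-60,28)],45,(0,0,255));L(sc,[(-78,-11,69),(-183,-11,69),(-183,11,69),(-78,11,69)],45,(0,255,255))
    L(sc,[(-78,-11,51),(-183,-11,51),(-183,11,51),(-78,11,51)],45,(0,255,0));L(pl,box(82.5,95,0),45,(255,0,255))
    return im
a=np.hstack([draw('top',138,176,66,60,6),draw('top',270,176,78,60,6)[:,:404]]);b=np.hstack([draw('side',186,240,98,76,4),draw('side',236,142,74,60,5)[:304]] )if 0 else None
s1=draw('side',186,240,98,76,4);s2=draw('side',236,138,74,66,5)
o=np.zeros((600,800,3),np.uint8);a=cv2.resize(a,None,fx=.74,fy=.74,interpolation=cv2.INTER_AREA) if 0 else a
o[:min(280,a.shape[0]),:a.shape[1]]=0
o=np.zeros((690,800,3),np.uint8);o[:360,:800]=a[:,:800];o[360:664,:392]=s1;o[360:690,392:762]=s2
cv2.imwrite('pics/ov.png',cv2.resize(o,(695,600),interpolation=cv2.INTER_AREA))
E
python3 m1.py
```

```text
[457.62 239.99  94.79] [[-1.0, 0.3], [-0.2, 1.0], [-0.7, -0.2], [-1.4, -0.3], [-0.1, -1.1], [-0.2, -1.0], [0.1, 0.2], [0.2, -1.2]]
[456.61 246.42  84.09] [[-0.9, 0.2], [-0.1, 0.6], [-0.5, -0.5], [-0.9, -1.4], [-0.5, -1.1], [1.6, -0.7], [0.1, -0.8], [0.0, 0.2]]
[453.79 247.76  83.85] [[-0.0, -0.3], [0.0, 0.7], [0.8, -1.3], [-0.2, -0.2], [-0.5, 0.5]]
[ 480.7  -308.88   59.36] [[-0.7, -0.5], [-1.1, 0.6], [0.1, -0.4], [0.5, 0.5], [0.4, -0.3], [0.3, 1.9], [-0.9, 0.5], [-0.8, 0.5], [0.3, -1.2], [0.3, -1.3]]
[ 485.88 -291.91   -6.41] [[-0.1, 0.2], [-0.3, 0.1], [-0.2, -1.8], [-0.2, -0.4], [1.1, -0.5]]
grip [[ 427.17885254 -399.21984572  105.        ]]
up 6.4981326303716 0.4722979835747392 -10.701838010595381
lo 8.068241328000873 3.165110928846251 -10.936861448750031
```

View pics/ov.png

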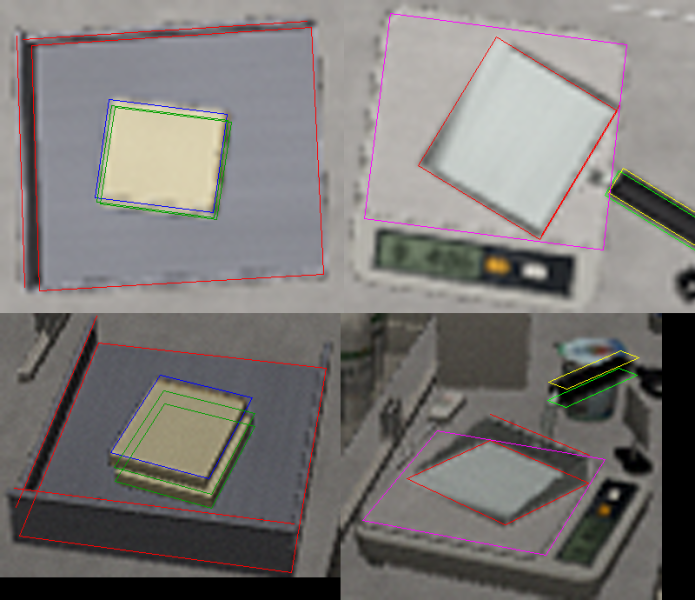

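```bash
cat >> h.py <<'E'
def go(x,y,z,yaw):
    s=r.sense();p=s['eef_pos'];R=cv2.Rodrigues(np.zeros(3))[0]
    from scipy.spatial.transform import Rotation as Ro
    R=Ro.from_euler('xyz',s['tcp_rot']).as_matrix()
    w=np.degrees(s['tcp_rot'][2]);print('from',p.round(1),round(w,2),'dp',(R.T@(np.array([x,y,z])-p)).round(1),'yaw',round(-((yaw-w+180)%360-180),2))
E
python3 -c "
from h import *
go(427,-399,150,59.4)"
```

```text
from [ 147.1 -607.   238.6] 13.62 dp [ 321.  -136.1   88.8] yaw -45.78
```

Request:
carry_out([
  {"dp":[321,-136,50],"yaw":-45.8},
  {"dp":[321,-136,50],"yaw":-45.8},
  {"dp":[321,-136,50],"yaw":-45.8},
  {"dp":[321,-136,60],"yaw":-45.8},
  {"dp":[321,-136,89],"yaw":-45.8},
  {"dp":[321,-136,89],"yaw":-45.8},
  {"dp":[321,-136,89],"yaw":-45.8},
  {"dp":[321,-136,89],"yaw":-45.8},
  {"dp":[321,-136,89],"yaw":-45.8},
  {"dp":[321,-136,89],"yaw":-45.8},
], fingers=0.1)

```text
clock: 1.35
eef_pos: [426.6, -400.5, 150.9]
tcp_rot: [3.141, 0.0, 1.036]
contact_force: [-0.3, 0.4, -0.9]
opening: 0.552
grasp_force: 0.0
```

Run:
```python
from h import *
go(427,-399,94,59.4)
import cv2
a=cv2.resize(r.grab_frame('top')[160:250,240:360,::-1],None,fx=4,fy=4,interpolation=2)
b=cv2.resize(r.grab_frame('side')[90:210,230:320,::-1],None,fx=3.5,fy=3.5,interpolation=2)
o=np.zeros((420,800,3),np.uint8);o[:360,:480]=a;o[:,480:795]=b;cv2.imwrite('pics/g1.png',o)
```

```text
from [ 426.6 -400.5  150.9] 59.34 dp [ 1.5 -0.5 56.9] yaw -0.06
```

View pics/g1.png

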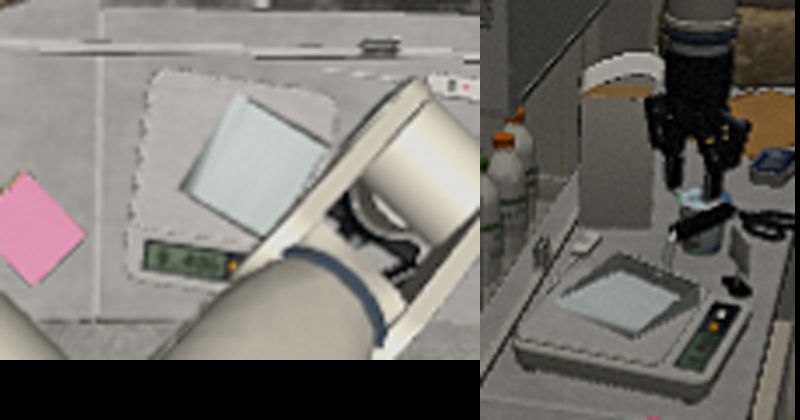

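The top view shows the scoop unmoved but the arm hides the handle. In the side view the open fingers (tips near 672,190 and 712,195) straddle the black bar (670–735, 205–240). Next I descend and grip.

Request:
carry_out([
  {"dp":[1,-1,25],"yaw":0},
  {"dp":[1,-1,45],"yaw":0},
  {"dp":[1,-1,57],"yaw":0},
  {"dp":[1,-1,57],"yaw":0},
  {"dp":[1,-1,57],"yaw":0},
])

```text
clock: 2.08
eef_pos: [427.1, -398.7, 93.9]
tcp_rot: [3.141, 0.0, 1.037]
contact_force: [-0.6, -0.5, -0.4]
opening: 0.553
grasp_force: 0.0
```

Request:
carry_out([
  {"dp":[0,0,0],"yaw":0},
  {"dp":[0,0,0],"yaw":0},
  {"dp":[0,0,0],"yaw":0},
  {"dp":[0,0,0],"yaw":0},
  {"dp":[0,0,0],"yaw":0},
  {"dp":[0,0,0],"yaw":0},
], fingers=-1, grip_force=120)

```text
clock: 2.82
eef_pos: [427.2, -398.8, 94.1]
tcp_rot: [3.14, 0.0, 1.037]
contact_force: [-0.9, -0.4, 5.3]
opening: 0.239
grasp_force: 117.1
```

Request:
carry_out([
  {"dp":[0,0,-30],"yaw":0},
  {"dp":[0,0,-60],"yaw":0},
  {"dp":[0,0,-75],"yaw":0},
  {"dp":[0,0,-75],"yaw":0},
  {"dp":[0,0,-75],"yaw":0},
])

```text
clock: 3.45
eef_pos: [426.3, -397.7, 167.1]
tcp_rot: [-3.14, -0.0, 1.037]
contact_force: [-0.8, -0.1, -3.4]
opening: 0.234
grasp_force: 118.2
```

```bash
python3 -c "
from h import *
go(475.3,4.6,130,94.8)"
```

```text
from [ 426.3 -397.7  167.1] 59.43 dp [ 371.3 -162.4   37.5] yaw -35.37
```

Request:
carry_out([
  {"dp":[60,-26,0],"yaw":-5},
  {"dp":[110,-48,0],"yaw":-10},
  {"dp":[160,-70,0],"yaw":-15},
  {"dp":[210,-92,0],"yaw":-20},
  {"dp":[260,-114,10],"yaw":-25},
  {"dp":[310,-136,20],"yaw":-30},
  {"dp":[350,-153,30],"yaw":-34},
  {"dp":[371,-162,37],"yaw":-35.4},
  {"dp":[371,-162,37],"yaw":-35.4},
  {"dp":[371,-162,37],"yaw":-35.4},
  {"dp":[371,-162,37],"yaw":-35.4},
])

```text
clock: 4.82
eef_pos: [476.0, 2.7, 131.3]
tcp_rot: [-3.141, 0.0, 1.654]
contact_force: [-0.0, 0.1, -1.6]
opening: 0.237
grasp_force: 118.1
```

```bash
cat > m2.py <<'E'
from h import *
import sys
m=np.load('m.npz');tray=m['tray']
s=r.sense();w=s['tcp_rot'][2];p=s['eef_pos']
sc=np.array([p[0]+105*np.cos(w),p[1]+105*np.sin(w),w]);z=p[2]-49
out=[]
for n,x,y,wd,h,k in(('top',130,170,100,70,4),('side',186,180,100,134,4)):
    im=cv2.resize(r.grab_frame(n)[y:y+h,x:x+wd,::-1],None,fx=k,fy=k,interpolation=2)
    def L(p,pts,z,c,cl=True):
        cv2.polylines(im,[np.round((proj(n,W(p,pts,z))-[x,y]+.5)*k).astype(int)],cl,c,1)
    L(sc,[(56,60,0),(-54,60,0),(-54,-60,0),(56,-60,0)],z,(0,0,255));L(sc,[(-54,60,28),(-54,-60,28)],z,(0,0,255))
    L(tray,[(115,100,10),(-115,100,10),(-115,-100,10),(115,-100,10)],0,(0,255,0))
    out.append(im)
H=max(i.shape[0] for i in out)
cv2.imwrite(sys.argv[1],np.hstack([cv2.copyMakeBorder(i,0,H-i.shape[0],0,0,0) for i in out]))
E
python3 m2.py pics/t1.png; python3 -c "
from h import *
go(475.3,4.6,75,94.8)"
```

```text
from [476.1   2.8 131.4] 94.74 dp [ 1.9 -0.6 56.4] yaw -0.06
```

View pics/t1.png

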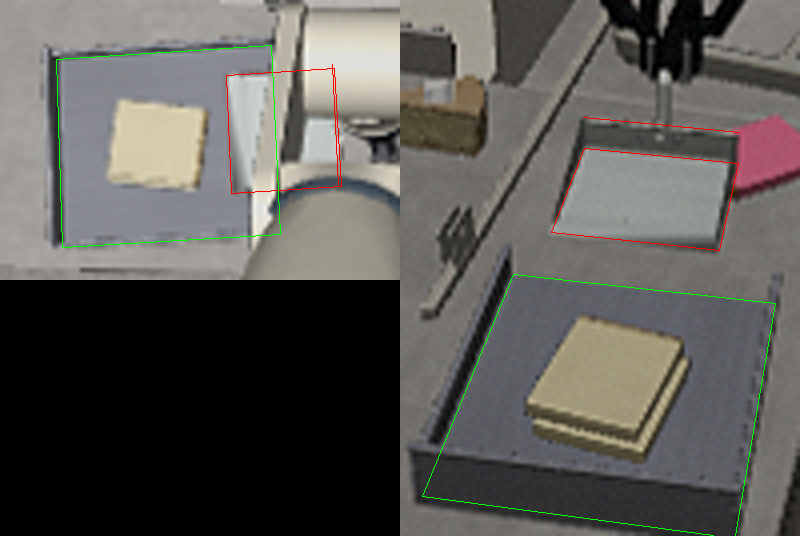

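Scoop model overlay (red) matches the pan in both views. It sits lined up with the tray's open end, and the slices (side view 525–690, 318–460) are clear of the lip. Next I lower it.

Request:
carry_out([
  {"dp":[2,0,25],"yaw":0},
  {"dp":[2,0,50],"yaw":0},
  {"dp":[2,0,66],"yaw":0},
  {"dp":[2,0,70],"yaw":0},
  {"dp":[2,0,70],"yaw":0},
  {"dp":[2,0,70],"yaw":0},
])

```text
clock: 5.68
eef_pos: [476.5, 5.5, 62.0]
tcp_rot: [3.14, 0.0, 1.655]
contact_force: [-0.8, -0.4, -3.0]
opening: 0.234
grasp_force: 118.0
```

Request:
carry_out([
  {"dp":[0,0,1],"yaw":0},
  {"dp":[0,0,2],"yaw":0},
  {"dp":[0,0,2],"yaw":0},
])

```text
clock: 6.05
eef_pos: [476.1, 5.6, 59.4]
tcp_rot: [3.141, 0.0, 1.655]
contact_force: [0.8, -0.3, -1.6]
opening: 0.235
grasp_force: 118.3
```

Request:
carry_out([
  {"dp":[0,0,1],"yaw":0},
  {"dp":[0,0,2],"yaw":0},
  {"dp":[0,0,2],"yaw":0},
])

```text
clock: 6.42
eef_pos: [476.3, 5.2, 57.7]
tcp_rot: [3.141, 0.0, 1.655]
contact_force: [-0.3, -4.8, 5.8]
opening: 0.229
grasp_force: 119.4
```

Request:
carry_out([
  {"dp":[6,0,0],"yaw":0},
  {"dp":[12,0,0],"yaw":0},
  {"dp":[18,0,0],"yaw":0},
  {"dp":[24,0,0],"yaw":0},
  {"dp":[30,0,0],"yaw":0},
  {"dp":[36,0,0],"yaw":0},
  {"dp":[42,0,0],"yaw":0},
  {"dp":[48,0,0],"yaw":0},
  {"dp":[54,0,0],"yaw":0},
  {"dp":[60,0,0],"yaw":0},
  {"dp":[66,0,0],"yaw":0},
  {"dp":[72,0,0],"yaw":0},
])

```text
clock: 7.92
eef_pos: [472.4, 75.9, 59.3]
tcp_rot: [3.137, 0.003, 1.657]
contact_force: [2.4, -20.4, 24.4]
opening: 0.234
grasp_force: 122.0
```

```bash
python3 m2.py pics/t2.png; python3 -c "
from h import *
print(r.sense()['contact_force'],r.sense()['eef_pos'])"
```

```text
[  1.37473501 -15.72547408  21.77629786] [472.39988553  76.40811087  59.22029573]
```

View pics/t2.png

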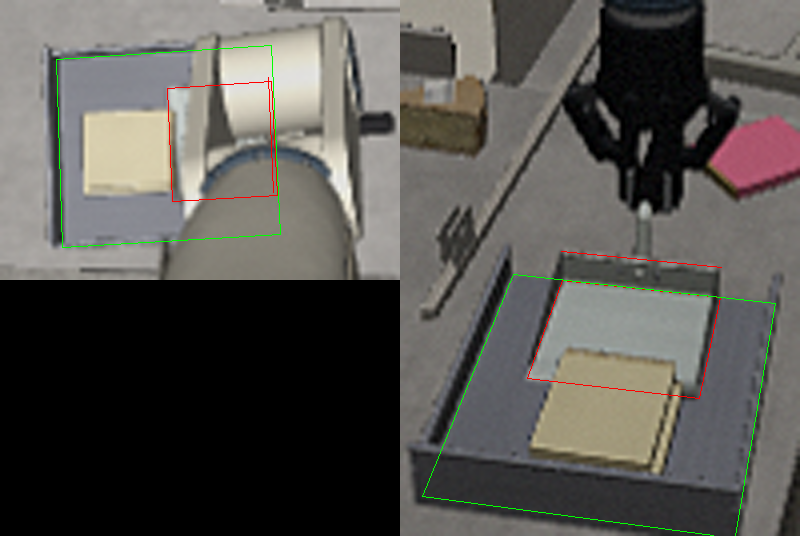

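The slices have squared up to the lip and sit about 10 mm short of the end wall. Pressing at the handle is too hard (24 N), so I ease up and keep pushing.

Request:
carry_out([
  {"dp":[0,0,-1],"yaw":0},
  {"dp":[0,0,-1.5],"yaw":0},
  {"dp":[0,0,-1.5],"yaw":0},
  {"dp":[5,0,-1.5],"yaw":0},
  {"dp":[10,0,-1.5],"yaw":0},
  {"dp":[10,0,-1.5],"yaw":0},
])

```text
clock: 8.78
eef_pos: [469.7, 87.1, 59.4]
tcp_rot: [3.14, 0.001, 1.656]
contact_force: [2.2, -5.3, 8.7]
opening: 0.239
grasp_force: 119.9
```

```bash
python3 -c "
from h import *
s=r.sense();print(s['contact_force'],s['wrist_torque'],s['eef_pos'])"
```

```text
[ 2.18031681 -5.33490604  8.68667515] [-0.85156369 -0.14181357 -0.02690891] [469.69625829  87.10441522  59.35908244]
```

Request:
carry_out([
  {"dp":[4,0,0],"yaw":0},
  {"dp":[8,0,0],"yaw":0},
  {"dp":[12,0,0],"yaw":0},
  {"dp":[16,0,0],"yaw":0},
  {"dp":[20,0,0],"yaw":0},
  {"dp":[24,0,0],"yaw":0},
  {"dp":[28,0,0],"yaw":0},
  {"dp":[32,0,0],"yaw":0},
  {"dp":[36,0,0],"yaw":0},
  {"dp":[40,0,0],"yaw":0},
])

```text
clock: 10.02
eef_pos: [466.0, 126.2, 59.3]
tcp_rot: [3.141, 0.002, 1.656]
contact_force: [0.4, -13.0, 13.1]
opening: 0.239
grasp_force: 120.3
```

```bash
python3 m2.py pics/t3.png; python3 -c "
from h import *
s=r.sense();print(s['contact_force'],s['wrist_torque'],s['eef_pos'])"
```

```text
[ 1.18523997 -9.17459212 12.38930185] [-1.34507477 -0.11136205  0.03273753] [466.02864464 126.63397253  59.36686805]
```

View pics/t3.png

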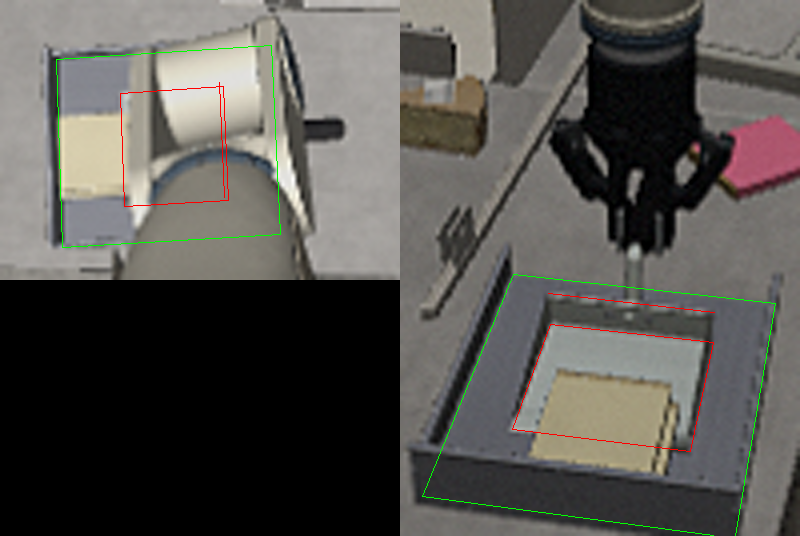

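Slices are against the wall, and the lip is about 28 mm under them (their rear edge is inside the pan in the side view, around 555–675, 372–385). I keep going.

Request:
carry_out([
  {"dp":[5,0,0],"yaw":0},
  {"dp":[10,0,0],"yaw":0},
  {"dp":[15,0,0],"yaw":0},
  {"dp":[20,0,0],"yaw":0},
  {"dp":[25,0,0],"yaw":0},
  {"dp":[30,0,0],"yaw":0},
  {"dp":[35,0,0],"yaw":0},
  {"dp":[40,0,0],"yaw":0},
  {"dp":[45,0,0],"yaw":0},
  {"dp":[50,0,0],"yaw":0},
  {"dp":[55,0,0],"yaw":0},
  {"dp":[57,0,0],"yaw":0},
])

```text
clock: 11.62
eef_pos: [460.8, 182.0, 59.3]
tcp_rot: [-3.141, 0.003, 1.657]
contact_force: [2.5, -21.0, 16.4]
opening: 0.235
grasp_force: 120.8
```

Request:
carry_out([
  {"dp":[2,0,0],"yaw":0},
  {"dp":[4,0,0],"yaw":0},
  {"dp":[4,0,0],"yaw":0},
])

```text
clock: 12.0
eef_pos: [460.4, 186.4, 59.4]
tcp_rot: [-3.141, 0.002, 1.656]
contact_force: [0.6, -14.2, 15.0]
opening: 0.236
grasp_force: 120.7
```

```bash
python3 m2.py pics/t4.png; python3 -c "
from h import *
s=r.sense();print(s['contact_force'],s['wrist_torque'],s['eef_pos'])
t=np.load('m.npz')['tray'];d=s['eef_pos'][:2]-t[:2];print(np.cos(t[2])*d[0]+np.sin(t[2])*d[1]+161)"
```

```text
[  0.18818127 -12.79391522  14.40923655] [-2.05244255e+00 -1.92519766e-01 -3.24576704e-05] [460.39651665 186.50119036  59.32358395]
107.4691226798557
```

View pics/t4.png

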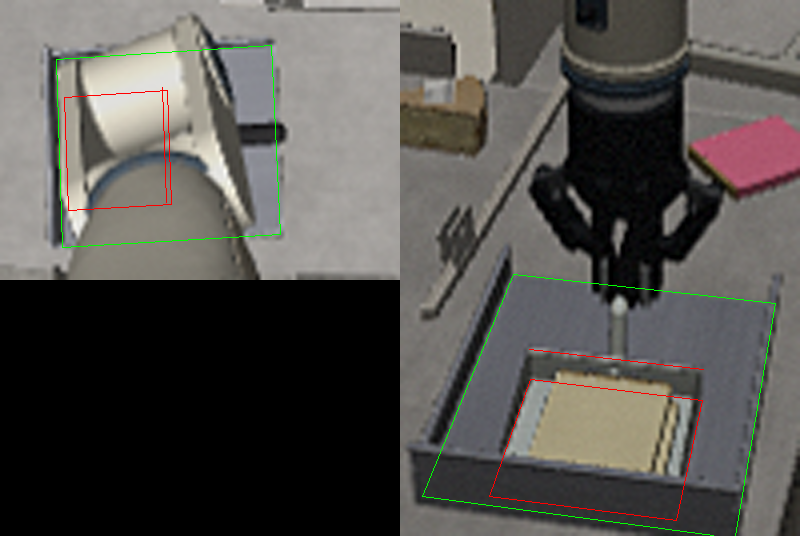

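Both slices lie on the pan, with their rear edge still clear of the rear wall. The lip is about 7 mm from the end wall, so I creep closer.

Request:
carry_out([
  {"dp":[1.5,0,0],"yaw":0},
  {"dp":[3,0,0],"yaw":0},
  {"dp":[4,0,0],"yaw":0},
  {"dp":[4,0,0],"yaw":0},
])

```text
clock: 12.6
eef_pos: [460.1, 190.5, 59.3]
tcp_rot: [-3.141, 0.002, 1.656]
contact_force: [1.2, -13.0, 14.9]
opening: 0.231
grasp_force: 120.6
```

Request:
carry_out([
  {"dp":[1,0,0],"yaw":0},
  {"dp":[2,0,0],"yaw":0},
  {"dp":[2,0,0],"yaw":0},
])

```text
clock: 12.98
eef_pos: [460.0, 192.5, 59.3]
tcp_rot: [-3.141, 0.002, 1.656]
contact_force: [0.9, -14.2, 14.2]
opening: 0.234
grasp_force: 120.7
```

Request:
carry_out([
  {"dp":[0,0,-1.5],"yaw":0},
  {"dp":[-0.5,0,-3],"yaw":0},
  {"dp":[-1,0,-5],"yaw":0},
  {"dp":[-2,0,-8],"yaw":0},
  {"dp":[-3,0,-12],"yaw":0},
  {"dp":[-4,0,-16],"yaw":0},
  {"dp":[-5,0,-20],"yaw":0},
  {"dp":[-5,0,-20],"yaw":0},
  {"dp":[-5,0,-20],"yaw":0},
])

```text
clock: 14.1
eef_pos: [460.4, 188.9, 78.8]
tcp_rot: [3.142, -0.0, 1.655]
contact_force: [0.1, -0.7, -4.8]
opening: 0.236
grasp_force: 117.8
```

```bash
python3 m2.py pics/t5.png; python3 -c "
from h import *
s=r.sense();print(s['contact_force'],s['wrist_torque'],s['eef_pos'],s['tcp_rot'])"
```

```text
[-0.16944766 -0.35508433 -4.62373112] [-0.43157257 -0.12674462 -0.00560828] [460.31164724 188.86945379  78.67738609] [-3.14137530e+00  6.52675109e-05  1.65496822e+00]
```

View pics/t5.png

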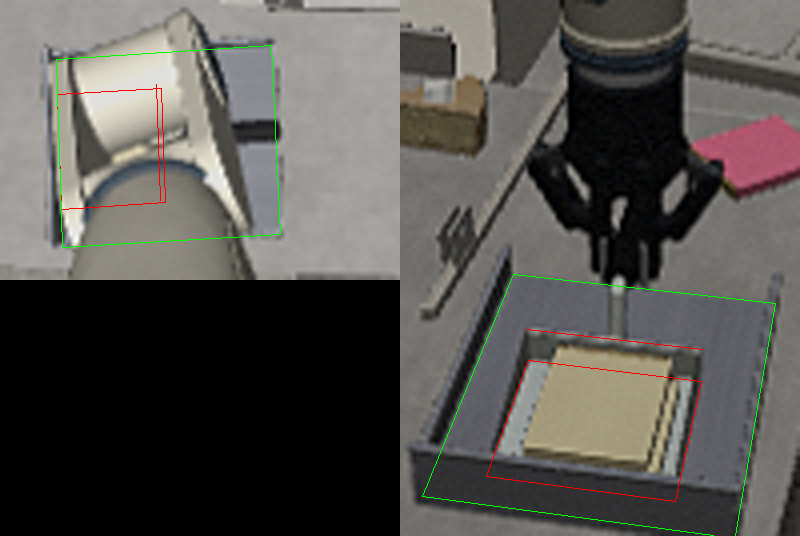

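The pan is 20 mm up and level, and both slices ride on it (side view 525–690, 345–470). That was my 11th view, one over the limit of 10, so I take no more and check by numbers from here.

Request:
carry_out([
  {"dp":[-1,0,-4],"yaw":0},
  {"dp":[-3,0,-12],"yaw":0},
  {"dp":[-6,0,-22],"yaw":0},
  {"dp":[-10,0,-34],"yaw":0},
  {"dp":[-14,0,-46],"yaw":0},
  {"dp":[-17,0,-58],"yaw":0},
  {"dp":[-19,0,-68],"yaw":0},
  {"dp":[-20,0,-74],"yaw":0},
  {"dp":[-20,0,-76],"yaw":0},
  {"dp":[-20,0,-76],"yaw":0},
  {"dp":[-20,0,-76],"yaw":0},
])

```text
clock: 15.58
eef_pos: [461.8, 169.0, 154.4]
tcp_rot: [-3.141, 0.0, 1.655]
contact_force: [-0.3, -0.8, -6.0]
opening: 0.233
grasp_force: 117.9
```

```bash
python3 -c "
from h import *
s=r.sense();print(s['contact_force'],s['wrist_torque'])
go(430.5,-387.4,154,59.4)"
```

```text
[-0.30749983 -0.77463995 -5.98829374] [-0.44024346 -0.05818076 -0.05447611]
from [461.8 169.  154.4] 94.83 dp [-5.518e+02 -7.810e+01  5.000e-01] yaw 35.43
```

Request:
carry_out([
  {"dp":[-5,-1,0],"yaw":0},
  {"dp":[-20,-3,0],"yaw":0},
  {"dp":[-45,-6,0],"yaw":0},
  {"dp":[-77,-11,0],"yaw":0},
  {"dp":[-112,-16,0],"yaw":0},
  {"dp":[-148,-21,0],"yaw":0},
  {"dp":[-184,-26,0],"yaw":0},
  {"dp":[-219,-31,0],"yaw":0},
  {"dp":[-251,-35,0],"yaw":0},
  {"dp":[-276,-39,0],"yaw":0},
  {"dp":[-292,-41,0],"yaw":0},
  {"dp":[-300,-42,0],"yaw":0},
])

```text
clock: 17.08
eef_pos: [445.3, -134.4, 154.8]
tcp_rot: [3.141, 0.0, 1.654]
contact_force: [1.1, 0.5, -4.8]
opening: 0.238
grasp_force: 117.7
```

```bash
python3 -c "
from h import *
s=r.sense();print(s['contact_force'],s['wrist_torque'])
go(430.5,-387.4,154,59.4)"
```

```text
[ 1.10087763  0.54943384 -4.80245101] [-0.46682574 -0.11728681 -0.00437154]
from [ 445.3 -134.4  154.8] 94.76 dp [-250.9  -35.7    0.8] yaw 35.36
```

Request:
carry_out([
  {"dp":[-5,-1,0],"yaw":0.5},
  {"dp":[-18,-3,0],"yaw":2.5},
  {"dp":[-40,-6,0],"yaw":5.5},
  {"dp":[-68,-10,0],"yaw":9.5},
  {"dp":[-98,-14,0],"yaw":14},
  {"dp":[-128,-18,0],"yaw":18.5},
  {"dp":[-158,-22,0],"yaw":23},
  {"dp":[-187,-27,0],"yaw":27},
  {"dp":[-214,-31,0],"yaw":30.5},
  {"dp":[-234,-34,0],"yaw":33},
  {"dp":[-246,-35,0],"yaw":35},
  {"dp":[-251,-36,0.5],"yaw":35.4},
])

```text
clock: 18.58
eef_pos: [430.7, -386.9, 154.1]
tcp_rot: [-3.141, -0.0, 1.036]
contact_force: [0.0, 0.6, -5.5]
opening: 0.232
grasp_force: 117.8
```

Request:
carry_out([
  {"dp":[0,0,2],"yaw":0},
  {"dp":[0,0,8],"yaw":0},
  {"dp":[0,0,16],"yaw":0},
  {"dp":[0,0,25],"yaw":0},
  {"dp":[0,0,34],"yaw":0},
  {"dp":[0,0,42],"yaw":0},
  {"dp":[0,0,48],"yaw":0},
  {"dp":[0,0,52],"yaw":0},
  {"dp":[0,0,54],"yaw":0},
  {"dp":[0,0,54],"yaw":0},
  {"dp":[0,0,54],"yaw":0},
])

```text
clock: 19.95
eef_pos: [430.8, -386.8, 100.5]
tcp_rot: [3.141, 0.0, 1.037]
contact_force: [1.1, 0.0, -5.0]
opening: 0.234
grasp_force: 117.8
```

```bash
python3 -c "
from h import *
s=r.sense();print(s['contact_force'],s['wrist_torque'])
go(430.5,-387.4,94,59.4)"
```

```text
[ 1.09290637  0.04908625 -5.00182127] [-0.37038776  0.19215585  0.00101502]
from [ 430.8 -386.8  100.5] 59.42 dp [-0.7  0.   6.5] yaw 0.02
```

Six millimetres above the platform; lower until contact.

Request:
carry_out([
  {"dp":[0,0,1.5],"yaw":0},
  {"dp":[0,0,3],"yaw":0},
  {"dp":[0,0,4.5],"yaw":0},
  {"dp":[0,0,5.5],"yaw":0},
  {"dp":[0,0,6.2],"yaw":0},
  {"dp":[0,0,6.2],"yaw":0},
  {"dp":[0,0,6.2],"yaw":0},
])

```text
clock: 20.82
eef_pos: [430.7, -386.9, 94.4]
tcp_rot: [3.141, 0.0, 1.037]
contact_force: [-3.9, -1.8, 1.9]
opening: 0.232
grasp_force: 118.8
```

Request:
carry_out([
  {"dp":[0,0,0.4],"yaw":0},
  {"dp":[0,0,0.4],"yaw":0},
])

```text
clock: 21.08
eef_pos: [430.7, -386.9, 94.3]
tcp_rot: [3.141, 0.0, 1.037]
contact_force: [-4.3, -0.2, 5.7]
opening: 0.231
grasp_force: 119.4
```

Request:
carry_out([
  {"dp":[0,0,-0.3],"yaw":0},
  {"dp":[0,0,-0.3],"yaw":0},
  {"dp":[0,0,-0.3],"yaw":0},
], grip_force=20)

```text
clock: 21.45
eef_pos: [430.8, -386.9, 94.4]
tcp_rot: [3.141, 0.0, 1.037]
contact_force: [-4.9, -1.0, 5.5]
opening: 0.235
grasp_force: 119.2
```

Request:
carry_out([
  {"dp":[0,0,0],"yaw":0},
  {"dp":[0,0,0],"yaw":0},
  {"dp":[0,0,0],"yaw":0},
  {"dp":[0,0,0],"yaw":0},
  {"dp":[0,0,0],"yaw":0},
], fingers=0.0)

```text
clock: 22.08
eef_pos: [430.7, -386.6, 93.9]
tcp_rot: [-3.142, -0.0, 1.037]
contact_force: [0.1, 0.4, -0.5]
opening: 0.502
grasp_force: 0.0
```

Request:
carry_out([
  {"dp":[0,0,-10],"yaw":0},
  {"dp":[0,0,-30],"yaw":0},
  {"dp":[0,0,-60],"yaw":0},
  {"dp":[0,0,-100],"yaw":0},
  {"dp":[-40,0,-120],"yaw":0},
  {"dp":[-80,0,-130],"yaw":0},
  {"dp":[-140,0,-130],"yaw":0},
  {"dp":[-180,0,-130],"yaw":0},
  {"dp":[-200,0,-130],"yaw":0},
  {"dp":[-200,0,-130],"yaw":0},
  {"dp":[-200,0,-130],"yaw":0},
])

```text
clock: 23.45
eef_pos: [329.5, -557.8, 224.0]
tcp_rot: [-3.141, -0.001, 1.038]
contact_force: [0.1, 0.5, 0.6]
opening: 0.5
grasp_force: 0.0
```

Run:
```python
from h import *
pan=(484.2,-296.5,np.radians(59.4))
for n in('top','side'):
    im=r.grab_frame(n).astype(int);mask=((im[...,0]-im[...,2]>25)&(im[...,0]>110)&(im[...,1]-im[...,2]>15)).astype(np.uint8)
    k,l,st,c=cv2.connectedComponentsWithStats(mask)
    e=proj(n,W(pan,(10,0,31),45))[0]
    i=min((i for i in range(1,k) if st[i,4]>80),key=lambda i:np.hypot(*(c[i]-e)))
    print(n,'expected',e.round(1),'blob',c[i].round(1),st[i].tolist())
    if n=='top':
        box=cv2.boxPoints(cv2.minAreaRect(np.argwhere(l==i)[:,::-1].astype(np.float32)))
        print(box.round(1).tolist())
        s=least_squares(lambda q:proj(n,[[q[0],q[1],76]])[0]-c[i],[484,-296]).x
        d=s-pan[:2];a=pan[2];print('upper slice',s.round(1),'in pan',np.round([np.cos(a)*d[0]+np.sin(a)*d[1],-np.sin(a)*d[0]+np.cos(a)*d[1]],1))
        print('model',proj(n,W((s[0],s[1],pan[2]),[(48,39.5,0),(-48,39.5,0),(-48,-39.5,0),(48,-39.5,0)],76)).round(1).tolist())
    # pan alignment: compare brightness inside/outside just across lip
q=r.sense();print(q['clock'])
```

```text
top expected [298.5 198.7] blob [298.6 201. ] [284, 187, 31, 29, 497]
[[282.79998779296875, 203.5], [293.70001220703125, 185.8000030517578], [314.29998779296875, 198.5], [303.3999938964844, 216.1999969482422]]
upper slice [ 480.  -288.3] in pan [4.9 7.8]
model [[283.4, 203.1], [303.7, 215.5], [313.7, 198.9], [293.4, 186.6]]
side expected [268.5 171. ] blob [269.8 172. ] [255, 166, 30, 14, 230]
23.55
```

```bash
python3 -c "
from rig import r
print(r.sign_off())"
```

```text
the job is handed in; nothing more can be done
None
```

Job handed in at about 24 s: by my measurements the loaded scoop is back on the scale within about 10 mm of its middle, released, with the upper slice about 5 mm lengthways and 8 mm sideways of the pan's middle; I didn't measure the lower slice, the scoop's level or the bystanders after letting go, no verdict came back, and I viewed 11 pictures, one over the limit of 10.

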